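# Turn a jar of ochre lumps out onto the mulling slab

### The arm

A 6-joint arm with a two-finger parallel gripper is mounted at the origin on the work surface. World frame = base frame: x ahead of the robot, y to its left, z up, the work surface at z = 0. Lengths are in m, angles in rad, forces in N, time in s.
With the tool pointing down it reaches from about 0.35 to 0.875 m from the base axis. Payload 4.2 kg.
Tool frame: the origin (TCP) lies between the finger pads; the fingertips stand 14 mm ahead of it and the grasp point (between the pads) lies 5 mm behind it; z points along the fingers, y is the line along which they close (so a half turn about z gives the same grasp; the last joint's range is limited). The gripper opens to 87 mm and grips with 3 to 60 N. Pads are 19 mm wide; open, the fingers measure 117 mm over their backs; the gripper's body (75 mm by 190 mm) begins 51 mm behind the grasp point.
Start: joints at [-1.024, 0.385, 0.008, 0, -1.194, -0.259], TCP at [0.177, -0.599, 0.199] pointing down, gripper open.
Joint ranges: [-3.14, 3.14], [-1.21, 2.06], [-1.07, 1.41], [-3.16, 2.05], [-2.99, -0.16], [-3.1, 3.1]. Speed limits (rad/s): [2.79, 2.79, 3.14, 3.14, 3.14, 3.14].

### API

Orientations are given as a unit quaternion [w, x, y, z].
In Python, from plant import r gives the robot as it stands. The module is installed in compiled form; this text tells all that it offers.
- The arm moves only by the tool send_rows, never from a script. Its argument "deltas" is one flat list of numbers, 6 for each row, row after row: the shift along the tool's x, y, z each as a share of 200 mm, from -1 to 1, then the turn, a rotation vector about the tool's x, y, z each as a share of 360 degrees, from -1 to 1. In form: [dx, dy, dz, wx, wy, wz, dx, dy, dz, wx, wy, wz, ...]. A call has 1 to 20 rows; each row is the pose to reach, as a shift and turn from the pose commanded when the call began, along the tool's axes at that moment, turning the shorter way round; what a row does not reach only later rows make up. A row lasts 1/12 s, in which the tool goes at most 41.7 mm and 7.16 degrees, less where a joint would pass 70% of its speed; a pose out of reach is approached as far as the arm can. A call with a number of a shift or a turn outside -1 to 1 is refused whole. A call with a gripper value outside its range is refused whole. "hand" is the gripper's target within -1 to 1 (shut at 1, half-way at 0, fully open at -1), set as the call begins (left out, the last holds). The fingers move at their own pace and stop on an object; "squeeze" is the grip in N (left out, the last holds). Time passes only in rows, so rows that repeat a pose let the fingers close. It gives the time, the measured TCP pose, the force, the opening and the grip force at its end, in the units of the state.
- r.state(): the state, without advancing time (a new reading comes with each control period).
- r.grab_frame(name): name is "scene" or "top"; returns the picture (400x640x3 uint8, red, green, blue); there is no depth.
- r.get_calibration(name): a dict with "fx", "fy", "cx", "cy" (pixels), "world_from_camera" (4x4, takes a point from camera to world coordinates). Camera axes: x right, y up, looking along -z (the intrinsics and any distortion apply to the point x, -y, -z); pixel columns grow to the right and rows downward; lengths in m; the calibration is good to about 2 mm. A picture is of the moment at which its call begins. get_calibration takes no time and is no camera call.
- r.sign_off(): hands the job in; it is judged then, once.
Trained networks look in the newest picture that a camera, given by its name, has taken for a name from the list of things; names that differ only in an ending like _2 or _b are one class to them, and where a whole thing is asked for, a point or a joint stands for the part that bears it (a point fixed in the world has none). Each returns a list of dicts, best first, with "p" (0 to 1); they miss things now and then, are a little off and sometimes report something else, mostly with a low value. They report only what shows in the picture. A call takes as long as a camera call. They do not tell look-alikes from the thing itself.
- r.search_frame(thing, camera): "position" ([column, row] as shares, 0 to 1, of the picture: columns of its width, rows of its height, amid what is visible of it).
- r.pinpoint(thing, camera): "position" ([column, row] as shares, 0 to 1, of the picture: columns of its width, rows of its height: a listed point, or the origin of a listed thing).
The state is a dict: "clock": time; "joint_pos": joint angles; "dq": joint speeds; "tau": joint torques, N m; "tool_pos": TCP position; "orientation": TCP orientation; "ft_force": force on the tool from outside, world axes, zero at the start; "ft_torque": the same for the moment, N m; "gripper_width": finger opening in m; "finger_force": force on a finger pad.
Only numpy, scipy, OpenCV 4.12 (cv2) and the standard library are available. Lean on these libraries where they do the work, as an engineer would, in place of code of your own. Each camera call takes 0.05 s, during which the arm holds its last target. There are 200 camera calls.

### The job

Take the stoneware jar of ochre lumps from its sloping rest and turn it upside down onto the glass mulling slab, rim on the slab and all five lumps under it, then lift it straight up, a good 10 cm, so that they stay on the slab in one close heap ready for crushing. Set the emptied jar down mouth down, wholly on the cork mat. Do not drop the jar, and leave the other things on the table where they are.

Things in the scene. Friction and masses are not known exactly. Their poses are not given: they have to be found in the camera images.
- jar: the jar: white stoneware, brown-edged mouth, open, straight walls, no neck or handle. Oblong with cut corners: 68 mm across its two broad flat sides (own x, the way to grip it), 88 mm the other way (y), 115 mm tall; walls 4, floor 6; corners cut by 14. Mass 0.24 to 0.38 kg. Origin: centre of its underside; z runs to the mouth. It starts reclining in the rest
- jar_mouth (a point): centre of the jar's mouth, level with the rim: 115 mm along the jar's z from its underside
- rest: fixed wooden jar rest, a low sloping bed on a board 84 x 140 mm; origin: underside, middle. The jar lies in it on an 88 mm-apart narrow side (jar's -y down), mouth to the rest's -y and raised 10 degrees, broad sides upright and free for fingers; the jar's axis is 64 mm above the table at its underside, 84 mm at the mouth. A stop, 10 mm thick, behind the jar's underside ends 20 mm below the axis; beside the jar the rest stays 36 mm below it
- slab: the mulling slab: thick frosted greenish glass plate, 220 x 220 mm, fixed on the table; origin: underside, middle; its upper face is 15 mm above the table and level
- mat: square cork mat for emptied jars, 180 x 180 x 6 mm, fixed on the table; origin: underside, middle. It and the slab lie side by side, either way round, to the robot's right of the rest
- lump1: one of five like rough lumps of reddish raw ochre, loose in the jar: about 36 x 30 x 25 mm, 28 g; origin: its middle. They begin to slide out when the jar's lower wall slopes some 30 to 42 degrees down to the mouth; tipped out fast they skid and tumble several centimetres, tipped slowly they stay by the rim
- lump2: another of the five ochre lumps, about 36 x 30 x 25 mm, 28 g; origin: its middle
- lump3: another of the five ochre lumps, about 36 x 30 x 25 mm, 28 g; origin: its middle
- lump4: another of the five ochre lumps, about 36 x 30 x 25 mm, 28 g; origin: its middle
- lump5: another of the five ochre lumps, about 36 x 30 x 25 mm, 28 g; origin: its middle
- muller: bystander: glass muller, 72 mm foot, 105 mm tall, origin at its underside
- bottle: bystander: clear bottle with red cap, 60 mm wide, 170 mm tall, origin at its underside
- water_glass: bystander: empty glass jar without lid, 68 mm wide, 88 mm tall, origin at its underside
- brown_jar: bystander: round amber jar with black cap, 64 mm wide, 85 mm tall, origin at its underside
- jar_lid: bystander: white round lid, 72 mm wide, 16 mm tall, origin at its underside
- knife: bystander: palette knife 200 mm long, lying along its own x, 18 mm tall, origin at mid-length, underside
- brush: bystander: artist's brush 200 mm long, lying along its own x, 9 mm tall, origin at mid-length, underside
Mind the look-alikes: they are no part of the job. Leave any pink or yellow look-alike of the jar alone.

How it is judged:
By the outcome, as a careful person would: the job done as asked, in the order asked, and still so for the second after the job is handed in, with the robot touching nothing.
It also fails if it takes over 64 s, if anything falls off the work surface, if the arm or the gripper's body presses on something with over 40 N, if the wrist force passes 120 N, or if a joint passes its speed limit or range.

## Working session

There is one attempt and no reset: what is moved stays moved. The work goes in short steps, Python scripts to look and compute and a tool call to move; the robot and the scene stay as the last step left them, time stands still between calls to the robot, and variables do not carry over. Pictures are saved under pics/ and viewed, at most 10 in all, crops included, and the job is handed in when it is done.

Besides the shell and the picture viewer there is one more tool, called after ">>>" as name(argument=value, ...), one argument or row to a line, values as JSON. send_rows: Moves the arm, as the interface text tells. Shift numbers are shares of 200 mm and turn numbers shares of 360 degrees, none past 1 either way. Its arguments: {"type":"object","properties":{"deltas":{"type":"array"},"hand":{"type":"number"},"squeeze":{"type":"number"}},"required":["deltas"]}

```bash
mkdir -p pics; cat > h.py <<'E'
import numpy as np, cv2
from plant import r
from scipy.spatial.transform import Rotation as R
def ray(cam,u,v):
    c=r.get_calibration(cam);T=np.array(c["world_from_camera"])
    d=T[:3,:3]@np.array([(u-c["cx"])/c["fx"],-(v-c["cy"])/c["fy"],-1]);return T[:3,3],d
def at(cam,u,v,z):
    o,d=ray(cam,u,v);return o+d*(z-o[2])/d[2]
def pix(cam,p):
    c=r.get_calibration(cam);T=np.array(c["world_from_camera"])
    q=T[:3,:3].T@(np.array(p)-T[:3,3]);return c["cx"]-c["fx"]*q[0]/q[2],c["cy"]+c["fy"]*q[1]/q[2]
def tri(a,b):
    (o1,d1),(o2,d2)=ray("top",*a),ray("scene",*b)
    A=np.stack([d1,-d2],1);s=np.linalg.lstsq(A,o2-o1,rcond=None)[0]
    p,q=o1+s[0]*d1,o2+s[1]*d2;return (p+q)/2,np.linalg.norm(p-q)
def save(cam,n):
    f=r.grab_frame(cam);cv2.imwrite("pics/"+n,f[:,:,::-1]);return f
def st():
    s=r.state();return s["clock"],np.array(s["tool_pos"]),R.from_quat(np.roll(s["orientation"],-1))
E
python3 - <<'E'
from h import *
a=save("top","t0.png");b=save("scene","s0.png")
for c in("top","scene"):
    k=r.get_calibration(c);print(c,{i:(np.round(k[i],3).tolist()) for i in k})
    for n in("jar","jar_mouth","rest","slab","mat","muller","bottle","water_glass","brown_jar","jar_lid","knife","brush"):
        print(n,[(round(float(d["position"][0])*640),round(float(d["position"][1])*400),round(d["p"],2)) for d in r.pinpoint(n,c)[:4]])
print(r.state()["orientation"],r.state()["clock"])
E
```

```text
top {'fx': 418.233, 'fy': 418.233, 'cx': 313.722, 'cy': 195.245, 'world_from_camera': [[-0.028, 0.99, -0.138, 0.348], [-0.999, -0.03, -0.013, 0.06], [-0.017, 0.138, 0.99, 1.434], [0.0, 0.0, 0.0, 1.0]]}
jar [(195, 261, 0.74), (253, 243, 0.66), (304, 262, 0.59), (232, 204, 0.57)]
jar_mouth [(269, 258, 0.9), (170, 237, 0.66), (264, 186, 0.63), (220, 258, 0.62)]
rest [(251, 201, 0.52)]
slab [(334, 199, 0.82)]
mat [(433, 279, 0.75), (425, 202, 0.59)]
muller [(285, 132, 0.71)]
bottle [(382, 128, 0.8)]
water_glass []
brown_jar [(223, 161, 0.87)]
jar_lid [(255, 155, 0.62)]
knife [(349, 142, 0.54)]
brush [(434, 273, 0.68)]
scene {'fx': 494.925, 'fy': 494.925, 'cx': 325.408, 'cy': 195.342, 'world_from_camera': [[0.721, -0.393, 0.571, 1.368], [0.692, 0.385, -0.61, -0.815], [0.02, 0.835, 0.55, 0.864], [0.0, 0.0, 0.0, 1.0]]}
jar [(362, 136, 0.79), (283, 170, 0.7), (385, 160, 0.6), (340, 162, 0.59)]
jar_mouth [(315, 161, 0.89), (395, 145, 0.86), (345, 148, 0.74), (367, 173, 0.6)]
rest [(373, 185, 0.9)]
slab [(310, 220, 0.84)]
mat [(216, 269, 0.65), (323, 295, 0.43)]
muller [(411, 235, 0.64)]
bottle [(322, 299, 0.94), (355, 261, 0.72)]
water_glass [(270, 312, 0.93)]
brown_jar [(425, 191, 0.86)]
jar_lid [(408, 206, 0.72)]
knife [(370, 173, 0.56), (354, 263, 0.49)]
brush [(158, 232, 0.47), (310, 222, 0.3)]
[-5.18408770e-06 -1.43398589e-01  9.89665016e-01  9.23495937e-06] 1.3
```

View pics/t0.png

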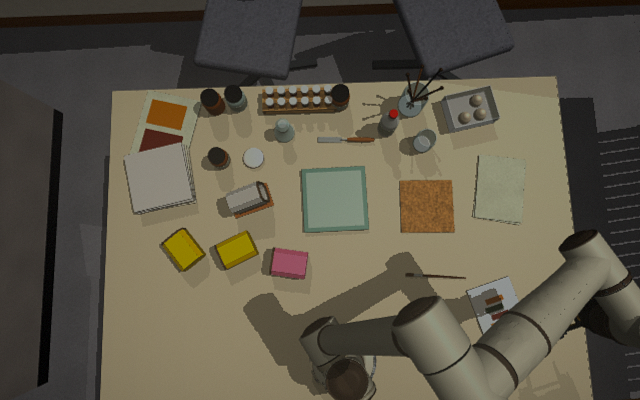

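View pics/s0.png

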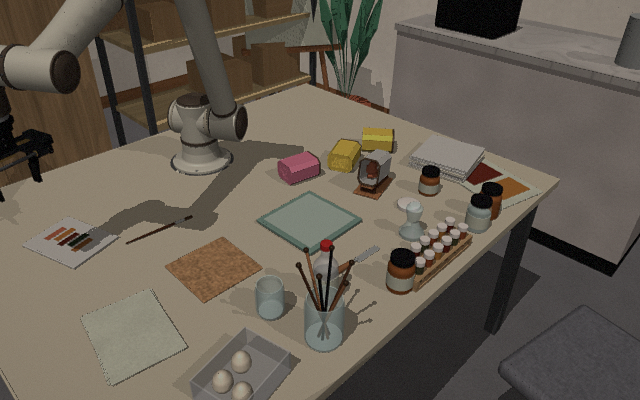

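The top view shows the white jar in its wooden rest at about (249,199), mouth to the right. Two yellow look-alikes are at (183,250) and (236,249), and a pink one at (290,263). In the scene view the white jar is at (374,173), with ochre visible in its mouth; pink is at (299,167), yellow at (345,155) and (378,138). Only the white jar on the rest fits the description, so I'll confirm it in a crop.

```bash
python3 - <<'E'
from h import *
a=cv2.imread("pics/t0.png");b=cv2.imread("pics/s0.png")
hsv=cv2.cvtColor(a,cv2.COLOR_BGR2HSV)
print("hsv slab",hsv[200,335],"mat",hsv[205,425],"jar",hsv[198,240],"rest",hsv[206,266])
def quad(seed,n,z,tol=9):
    m=np.zeros((402,642),np.uint8);f=cv2.bilateralFilter(a,9,40,5)
    cv2.floodFill(f,m,seed,0,(tol,)*3,(tol,)*3,4|(255<<8)|cv2.FLOODFILL_MASK_ONLY|cv2.FLOODFILL_FIXED_RANGE)
    m=cv2.morphologyEx(m[1:-1,1:-1],cv2.MORPH_CLOSE,np.ones((7,7)))
    c=max(cv2.findContours(m,0,2)[0],key=cv2.contourArea)
    w=np.array([at("top",*p[0],z)[:2] for p in c],np.float32)
    print(n,cv2.minAreaRect(w))
quad((335,200),"slab",.015,25);quad((425,205),"mat",.006,60)
print(tri((264,186),(367,173)))
for n,p in dict(muller=(285,138),bottle=(388,133),glass=(420,147),brown=(218,162),lid=(253,158),pink=(290,265),yel=(236,252)).items(): print(n,at("top",*p,0.01 if n in("lid","pink","yel") else 0)[:2].round(3))
ca=cv2.resize(a[165:235,205:290],None,fx=7,fy=7,interpolation=2)[:490,:595]
cv2.imwrite("pics/crop.png",np.hstack([cv2.resize(a[170:235,215:280],(400,400),interpolation=2),cv2.resize(b[135:205,340:410],(400,400),interpolation=2)]))
E
```

```text
hsv slab [ 53  33 141] mat [ 16 165 127] jar [ 22  34 135] rest [ 13 184 119]
slab ((0.5331951975822449, 0.007932581007480621), (0.19164098799228668, 0.19067464768886566), 1.279703974723816)
mat ((0.4467056095600128, 0.1850966215133667), (1.139449119567871, 1.4252848625183105), 2.157012939453125)
(array([0.56714771, 0.23471865, 0.08709398]), np.float64(0.012322057583252326))
muller [0.756 0.175]
bottle [ 0.762 -0.189]
glass [ 0.708 -0.298]
brown [0.676 0.412]
lid [0.685 0.287]
pink [0.313 0.165]
yel [0.361 0.347]
```

View pics/crop.png

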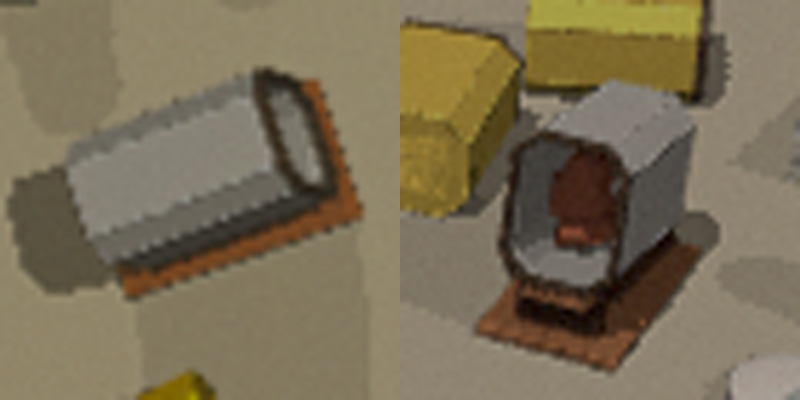

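The crop confirms it: a white jar with a brown rim, ochre lumps inside and a wooden rest under it. Next I fit its pose to rim and edge points in both views.

```bash
python3 - <<'E'
from h import *
from scipy.optimize import least_squares
t=lambda u,v:(215+u/6.154-.5,170+v/6.154-.5); s=lambda u,v:(340+(u-400)/5.714-.5,135+v/5.714-.5)
print(tri(t(298,130),s(567,210)))
# model vertices in jar frame; jar z = Rz(yaw)*(rest -y raised 10deg); jar y up
def pose(p):
    a=p[2];h=np.array([np.cos(a),np.sin(a),0]);c,sn=np.cos(np.radians(10)),np.sin(np.radians(10))
    z=c*h+sn*np.array([0,0,1]);y=-sn*h+c*np.array([0,0,1]);x=np.cross(y,z)
    return np.stack([x,y,z],1),np.array([p[0],p[1],.084])
def V(p,v): A,m=pose(p);return m+A@(np.array(v)-[0,0,.115])
p0=[.56,.24,np.radians(-70)];print(pose(p0)[0].round(2))
# x axis sign: near robot or far
obs=[("scene",s(512,152)),("scene",s(540,132)),("scene",s(600,135)),("scene",s(628,165)),("scene",s(622,265)),("scene",s(595,292)),("scene",s(530,280)),("scene",s(505,250)),
("top",t(68,148)),("top",t(75,168)),("top",t(93,243)),("top",t(107,265)),("top",t(255,72)),("top",t(335,190))]
def verts(p):
    f=1 if pose(p)[0][0,0]>0 else -1   # f*x toward +X world (far)
    n,fr=-f,f
    # scene: looking at mouth; robot side is left
    L=[(n*.034,.030,.115),(n*.020,.044,.115),(fr*.020,.044,.115),(fr*.034,.030,.115),(fr*.034,-.030,.115),(fr*.020,-.044,.115),(n*.020,-.044,.115),(n*.034,-.030,.115),
    (fr*.034,.030,0),(fr*.020,.044,0),(n*.020,.044,0),(n*.034,.030,0),(fr*.025,.039,.115),(n*.034,.0,.115)]
    return [V(p,v) for v in L]
def res(p): return np.concatenate([np.subtract(pix(c,w),o) for (c,o),w in zip(obs,verts(p))])
q=least_squares(res,p0,loss="soft_l1",x_scale=[.01,.01,.05])
A,m=pose(q.x);print("mouth",m,"yaw",np.degrees(q.x[2]),"base",m-.115*A[:,2]);print(res(q.x).reshape(-1,2).round(1).tolist())
print("slab corners",[at("top",u,v,.015)[:2].round(3).tolist() for u,v in((302,169),(366,167),(368,231),(303,232))])
print("mat corners",[at("top",u,v,.006)[:2].round(3).tolist() for u,v in((400,181),(453,180),(454,232),(401,233))])
E
```

```text
(array([0.55760105, 0.24388731, 0.08412875]), np.float64(0.0018623621616370874))
[[ 0.94 -0.06  0.34]
 [ 0.34  0.16 -0.93]
 [ 0.    0.98  0.17]]
mouth [0.55959376 0.24222084 0.084     ] yaw -69.09407538168438 base [0.51918121 0.34801802 0.06403046]
[[0.3, -0.7], [0.2, -0.5], [2.1, 1.7], [0.9, 1.7], [-0.6, 2.2], [-0.7, 0.6], [-1.4, -0.1], [-0.7, 0.0], [-0.4, 0.1], [-1.7, 0.6], [-0.2, -0.2], [0.7, 0.4], [0.8, 0.4], [-1.9, -1.0]]
slab corners [[0.639, 0.116], [0.639, -0.105], [0.419, -0.101], [0.422, 0.118]]
mat corners [[0.588, -0.22], [0.586, -0.402], [0.408, -0.393], [0.409, -0.214]]
```

The fit is consistent: rim height 84 mm, slab 220 mm, mat 180 mm. Jar mouth is at (0.560, 0.242), heading −69°; slab centre (0.530, 0.007); mat centre (0.498, −0.307). Starting the move towards the jar.

>>> send_rows(
  deltas=[-0.75, 0.92, -0.6, 0, 0, 0, -0.75, 0.92, -0.6, 0, 0, 0, -0.75, 0.92, -0.6, 0, 0, 0, -0.75, 0.92, -0.6, 0, 0, 0, -0.75, 0.92, -0.6, 0, 0, 0, -0.75, 0.92, -0.6, 0, 0, 0, -0.75, 0.92, -0.6, 0, 0, 0, -0.75, 0.92, -0.6, 0, 0, 0],
  hand=-1,
  squeeze=50,
)

```text
clock: 1.97
tool_pos: [0.2705, -0.3788, 0.3223]
orientation: [0.002, -0.145, 0.989, -0.002]
ft_force: [-0.9, 0.5, -0.1]
gripper_width: 0.087
finger_force: 0.0
```

>>> send_rows(
  deltas=[-0.75, 0.92, 0, 0, 0, 0.12, -0.75, 0.92, 0, 0, 0, 0.12, -0.75, 0.92, 0, 0, 0, 0.12, -0.75, 0.92, 0, 0, 0, 0.12, -0.75, 0.92, 0, 0, 0, 0.12, -0.75, 0.92, 0, 0, 0, 0.12, -0.75, 0.92, 0, 0, 0, 0.12, -0.75, 0.92, 0, 0, 0, 0.12],
)

```text
clock: 2.63
tool_pos: [0.3616, -0.159, 0.3184]
orientation: [-0.0, 0.232, 0.973, 0.0]
ft_force: [-0.4, -0.6, -0.2]
gripper_width: 0.0871
finger_force: 0.0
```

```bash
cat >> h.py <<'E'
a=np.radians(-69.1);H=np.array([np.cos(a),np.sin(a),0]);Z=np.array([0,0,1.])
def jarR(e,yaw=-69.1): # jar axis elevation e deg, heading yaw -> jar rotation
    b=np.radians(yaw);h=np.array([np.cos(b),np.sin(b),0]);e=np.radians(e)
    z=np.cos(e)*h+np.sin(e)*Z;y=-np.sin(e)*h+np.cos(e)*Z
    return np.stack([np.cross(y,z),y,z],1)
TH=np.radians(25);G=np.array([0,.016,.045])
# tool axes in jar frame: z=(0,-c,s), x=(0,s,c), y=z×x
tz=np.array([0,-np.cos(TH),np.sin(TH)]);tx=np.array([0,np.sin(TH),np.cos(TH)])
JT=np.stack([tx,np.cross(tz,tx),tz],1)
def tcp_for(mouth,e,yaw=-69.1):
    A=jarR(e,yaw);o=np.array(mouth)-.115*A[:,2]
    RT=A@JT;return o+A@G+RT[:,2]*.005,R.from_matrix(RT)
def delta(p,Rt,cur=None):
    t,q,Rc=st() if cur is None else (0,)+cur
    d=Rc.inv().apply(p-q)/.2;w=(Rc.inv()*Rt).as_rotvec()/(2*np.pi);print("delta",np.r_[d,w].round(4).tolist(),"dist mm",round(np.linalg.norm(p-q)*1000),"deg",round(np.linalg.norm(w)*360,1))
M0=np.array([.5595,.2422,.084])
E
python3 - <<'E'
from h import *
s=r.state();print(s["clock"],s["tool_pos"],np.round(s["joint_pos"],3))
p,Rt=tcp_for(M0,10);print(p,Rt.as_matrix().round(2));delta(p-Rt.apply([0,0,.13]),Rt)
E
```

```text
2.6333 [ 0.36158917 -0.1589986   0.31839082] [ 1.000e-03 -9.500e-02 -2.730e-01 -1.000e-03 -1.394e+00 -2.040e+00]
[0.53493965 0.3065172  0.08350579] [[ 0.29 -0.93  0.2 ]
 [-0.77 -0.36 -0.54]
 [ 0.57 -0.   -0.82]]
delta [0.5504, 2.7191, 0.6439, 0.1161, 0.0449, -0.3676] dist mm 570 deg 139.7
```

>>> send_rows(
  deltas=[0.2, 0.95, 0, 0.04, 0.015, -0.13, 0.2, 0.95, 0, 0.04, 0.015, -0.13, 0.2, 0.95, 0, 0.04, 0.015, -0.13, 0.2, 0.95, 0, 0.04, 0.015, -0.13, 0.2, 0.95, 0, 0.04, 0.015, -0.13, 0.2, 0.95, 0, 0.04, 0.015, -0.13, 0.2, 0.95, 0, 0.04, 0.015, -0.13, 0.2, 0.95, 0, 0.04, 0.015, -0.13],
)

```text
clock: 3.3
tool_pos: [0.4106, 0.0272, 0.3174]
orientation: [-0.074, -0.177, 0.975, -0.109]
ft_force: [0.3, -0.1, -0.8]
gripper_width: 0.0871
finger_force: 0.0
```

```bash
python3 - <<'E'
from h import *
print(np.round(r.state()["joint_pos"],3),st()[:2])
p,Rt=tcp_for(M0,10);delta(p-Rt.apply([0,0,.13]),Rt)
E
```

```text
[ 0.586  0.03  -0.236  0.141 -1.53  -1.819] (3.3, array([0.41056243, 0.0271541 , 0.31741127]))
delta [-1.1448, 1.5357, 0.1456, 0.0746, 0.0298, -0.2371] dist mm 384 deg 90.1
```

>>> send_rows(
  deltas=[-0.7, 0.9, 0, 0.04, 0.016, -0.125, -0.7, 0.9, 0, 0.04, 0.016, -0.125, -0.7, 0.9, 0, 0.04, 0.016, -0.125, -0.7, 0.9, 0, 0.04, 0.016, -0.125, -0.7, 0.9, 0, 0.04, 0.016, -0.125, -0.7, 0.9, 0, 0.04, 0.016, -0.125, -0.7, 0.9, 0, 0.04, 0.016, -0.125, -0.7, 0.9, 0, 0.04, 0.016, -0.125],
)

```text
clock: 3.97
tool_pos: [0.4758, 0.2373, 0.2582]
orientation: [-0.136, -0.536, 0.809, -0.2]
ft_force: [0.5, -0.0, -0.0]
gripper_width: 0.087
finger_force: 0.0
```

```bash
python3 - <<'E'
from h import *
print(np.round(r.state()["joint_pos"],3),st()[:2])
p,Rt=tcp_for(M0,10);delta(p-Rt.apply([0,0,.13]),Rt)
E
```

```text
[ 0.939  0.358 -0.081  0.276 -1.54  -1.404] (3.9667, array([0.47576932, 0.23728727, 0.2581976 ]))
delta [-0.7759, 0.1499, -0.025, 0.0351, 0.0132, -0.1126] dist mm 158 deg 42.7
```

>>> send_rows(
  deltas=[-0.776, 0.15, -0.025, 0.035, 0.013, -0.113, -0.776, 0.15, -0.025, 0.035, 0.013, -0.113, -0.776, 0.15, -0.025, 0.035, 0.013, -0.113, -0.776, 0.15, -0.025, 0.035, 0.013, -0.113, -0.776, 0.15, -0.025, 0.035, 0.013, -0.113, -0.776, 0.15, -0.025, 0.035, 0.013, -0.113, -0.776, 0.15, -0.025, 0.035, 0.013, -0.113, -0.776, 0.15, -0.025, 0.035, 0.013, -0.113, -0.776, 0.15, -0.025, 0.035, 0.013, -0.113, -0.776, 0.15, -0.025, 0.035, 0.013, -0.113],
)

```text
clock: 4.8
tool_pos: [0.5094, 0.3754, 0.1939]
orientation: [0.167, 0.785, -0.543, 0.246]
ft_force: [0.0, 0.4, 0.1]
gripper_width: 0.087
finger_force: 0.0
```

```bash
python3 - <<'E'
from h import *
print(np.round(r.state()["joint_pos"],3),st()[:2])
p,Rt=tcp_for(M0,10);delta(p-Rt.apply([0,0,.13]),Rt);delta(p,Rt)
f=save("top","t1.png");b=save("scene","s1.png")
A=jarR(10);
for c,im,(x0,y0) in(("top",f,(195,150)),("scene",b,(320,90))):
    im=im[:,:,::-1].copy()
    for z in(0,.115):
        v=[pix(c,M0+A@np.array([x,y,z-.115])) for x,y in((.034,.03),(.02,.044),(-.02,.044),(-.034,.03),(-.034,-.03),(-.02,-.044),(.02,-.044),(.034,-.03))]
        v=(np.array(v)-[x0,y0]+.5)*5
        globals().setdefault("L",{}).setdefault(c,[]).append(v)
    k=cv2.resize(im[y0:y0+110,x0:x0+80],None,fx=5,fy=5,interpolation=2)
    for v in L[c]: cv2.polylines(k,[v.astype(int)],True,(0,255,0),1)
    L[c]=k
cv2.imwrite("pics/c1.png",np.hstack([L["top"],L["scene"]]))
E
```

```text
[ 1.101  0.56  -0.019  0.441 -1.438 -0.9  ] (4.8, array([0.50938281, 0.37537804, 0.19393972]))
delta [-0.0158, 0.0036, 0.013, -0.0004, 0.001, -0.0008] dist mm 4 deg 0.5
delta [-0.0119, 0.0054, 0.663, -0.0004, 0.001, -0.0008] dist mm 133 deg 0.5
```

View pics/c1.png

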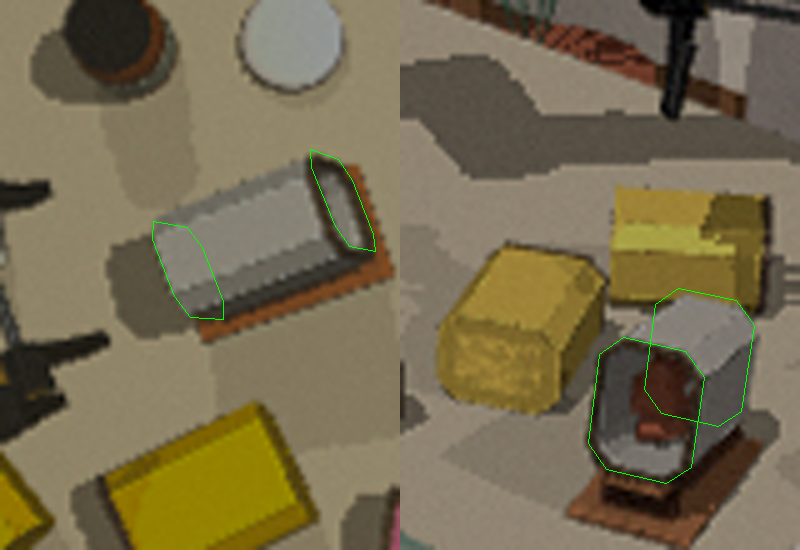

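The model outline sits on the jar in both views (top about (245,193), scene about (369,173)), with the fingers behind it and in line. Advancing along the tool and gripping.

>>> send_rows(
  deltas=[-0.012, 0.005, 0.15, 0, 0.001, -0.001, -0.012, 0.005, 0.3, 0, 0.001, -0.001, -0.012, 0.005, 0.45, 0, 0.001, -0.001, -0.012, 0.005, 0.58, 0, 0.001, -0.001, -0.012, 0.005, 0.64, 0, 0.001, -0.001, -0.012, 0.005, 0.663, 0, 0.001, -0.001, -0.012, 0.005, 0.663, 0, 0.001, -0.001, -0.012, 0.005, 0.663, 0, 0.001, -0.001],
)

```text
clock: 5.57
tool_pos: [0.535, 0.3078, 0.0835]
orientation: [0.17, 0.787, -0.538, 0.249]
ft_force: [0.4, 0.5, -0.6]
gripper_width: 0.0869
finger_force: 0.0
```

>>> send_rows(
  deltas=[0, 0, 0, 0, 0, 0, 0, 0, 0, 0, 0, 0, 0, 0, 0, 0, 0, 0, 0, 0, 0, 0, 0, 0, 0, 0, 0, 0, 0, 0, 0, 0, 0, 0, 0, 0],
  hand=0.7,
  squeeze=20,
)

```text
clock: 6.07
tool_pos: [0.535, 0.3081, 0.0835]
orientation: [0.169, 0.788, -0.538, 0.249]
ft_force: [0.7, 1.9, 2.5]
gripper_width: 0.0642
finger_force: 21.7
```

>>> send_rows(
  deltas=[0, 0, 0, 0, 0, 0, 0, 0, 0, 0, 0, 0, 0, 0, 0, 0, 0, 0],
  hand=1,
  squeeze=45,
)

```text
clock: 6.32
tool_pos: [0.5354, 0.3078, 0.0881]
orientation: [0.17, 0.786, -0.538, 0.252]
ft_force: [-5.8, 1.3, 19.0]
gripper_width: 0.0522
finger_force: 38.7
```

```bash
python3 - <<'E'
from h import *
f=save("top","t2.png")[:,:,::-1];b=save("scene","s2.png")[:,:,::-1]
cv2.imwrite("pics/c2.png",np.hstack([cv2.resize(f[160:240,200:280],(400,400),interpolation=2),cv2.resize(b[110:200,330:420],(400,400),interpolation=2)]))
E
```

```text
(no output)
```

View pics/c2.png

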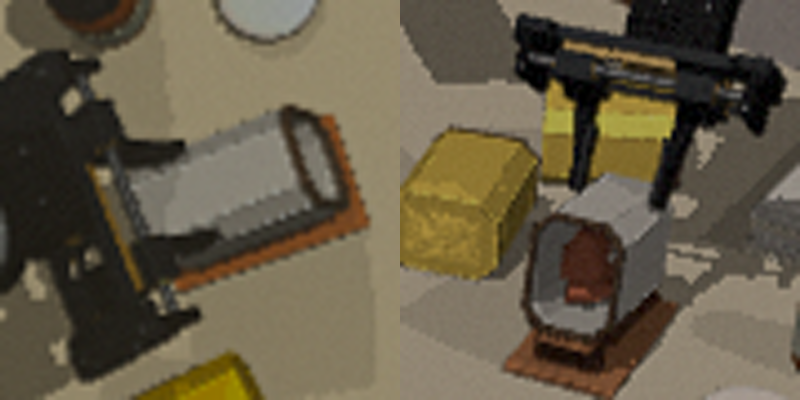

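```bash
python3 - <<'E'
from h import *
t,p,Q=st();w=r.state()["gripper_width"];print(p,w,r.state()["finger_force"],r.state()["ft_force"])
for n,d in dict(tcp=(0,0,0),tipL=(0,.026,.014),tipR=(0,-.026,.014),backL=(0,.026,-.056),backR=(0,-.026,-.056)).items():
    q=p+Q.apply(d);a=pix("top",q);b=pix("scene",q)
    print(n,q.round(3),"topcrop",((np.array(a)-[200,160])*5).round(),"scenecrop",((np.array(b)-[330,110])*4.444+[400,0]).round())
print(tcp_for(M0,10)[0])
E
```

```text
[0.53548522 0.30777972 0.08823345] 0.05211473744479157 38.38456213474274 [-4.85348625  1.55706223 18.21671152]
tcp [0.535 0.308 0.088] topcrop [215. 188.] scenecrop [604. 225.]
tipL [0.514 0.291 0.077] topcrop [244. 221.] scenecrop [565. 236.]
tipR [0.563 0.31  0.077] topcrop [215. 149.] scenecrop [634. 251.]
backL [0.499 0.328 0.134] topcrop [169. 236.] scenecrop [588. 143.]
backR [0.548 0.347 0.134] topcrop [139. 161.] scenecrop [657. 156.]
[0.53493965 0.3065172  0.08350579]
```

```bash
python3 - <<'E'
from h import *
from scipy.optimize import least_squares
p=np.array([0.50938281,0.37537804,0.19393972]);Q=R.from_quat([0.785,-0.543,0.246,0.167])
for d in ((0,.045,.014),(0,-.045,.014),(0,.045,-.016),(0,-.045,-.016)):
    q=p+Q.apply(d);print(d,((np.array(pix("top",q))-[195,150])*5).round(),((np.array(pix("scene",q))-[320,90])*5+[400,0]).round())
a=cv2.imread("pics/t0.png");b=cv2.imread("pics/t1.png");s=cv2.imread("pics/s1.png")
cv2.imwrite("pics/c3.png",np.hstack([cv2.resize(b[170:240,165:235],(400,400),interpolation=2),cv2.resize(s[70:130,420:480],(400,400),interpolation=2)]))
for d in ((0,.045,.014),(0,-.045,.014)):
    q=p+Q.apply(d);print(((np.array(pix("top",q))-[165,170])*5.714).round(),((np.array(pix("scene",q))-[420,70])*6.667+[400,0]).round())
E
```

```text
(0, 0.045, 0.014) [139. 327.] [655. 167.]
(0, -0.045, 0.014) [ 87. 190.] [790. 192.]
(0, 0.045, -0.016) [102. 334.] [666. 122.]
(0, -0.045, -0.016) [ 49. 195.] [801. 146.]
[330. 259.] [ 73. 356.]
[270. 103.] [253. 390.]
```

View pics/c3.png

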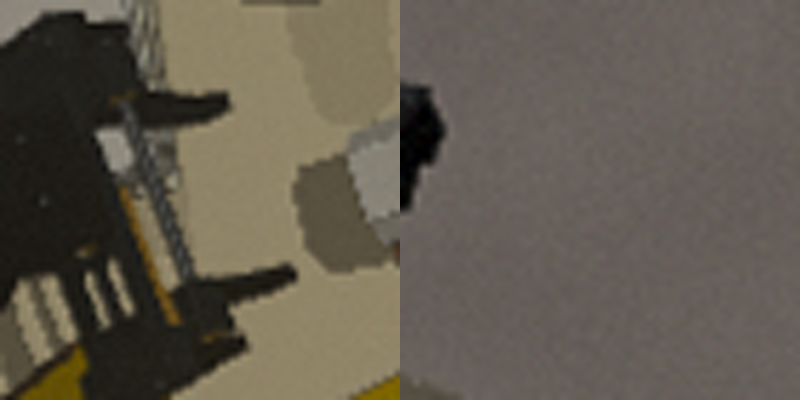

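The images contradict the stated tool geometry. In both views the fingertips sit about 30 mm further back along the tool than the reported TCP implies, so the pads closed on the jar's cut corners. I'll open, then check against the start picture whether this offset is tool-fixed.

>>> send_rows(
  deltas=[0, 0, 0, 0, 0, 0, 0, 0, 0, 0, 0, 0, 0, 0, 0, 0, 0, 0, 0, 0, 0, 0, 0, 0, 0, 0, 0, 0, 0, 0],
  hand=-1,
)

```text
clock: 6.83
tool_pos: [0.5338, 0.3066, 0.0822]
orientation: [0.171, 0.787, -0.538, 0.249]
ft_force: [-0.1, 0.2, -0.5]
gripper_width: 0.0776
finger_force: 0.0
```

```bash
python3 - <<'E'
from h import *
p=np.array([.177,-.599,.199]);Q=R.from_quat([-.1434,.98967,0,0])
print("start")
for d in ((0,.045,.014),(0,-.045,.014),(0,.045,-.016),(0,-.045,-.016)):
    print(d,np.round(pix("scene",p+Q.apply(d))),np.round(pix("top",p+Q.apply(d))))
a=cv2.imread("pics/s0.png");g=cv2.imread("pics/s1.png")
f=save("top","t4.png")[:,:,::-1];b=save("scene","s4.png")[:,:,::-1]
t,p,Q=st();print(t,p)
z=[]
for c,im,(x0,y0,n) in(("top",f,(195,160,80)),("scene",b,(340,90,80))):
    k=cv2.resize(im[y0:y0+n,x0:x0+n],(400,400),interpolation=2)
    for zz,col in((.014,(0,0,255)),(-.016,(0,255,0)),(-.056,(255,0,0)),(-.086,(255,0,255))):
        for s in(1,-1):
            u=(np.array(pix(c,p+Q.apply((0,s*.0435,zz))))-[x0,y0]+.5)*5;cv2.circle(k,tuple(u.astype(int)),4,col,1)
    z.append(k)
k=cv2.resize(a[120:220,0:70],(280,400),interpolation=2)
cv2.imwrite("pics/c4.png",np.hstack(z)[:, :]);cv2.imwrite("pics/c4.png",cv2.resize(np.hstack(z+[k]),(800,296)))
E
```

```text
start
(0, 0.045, 0.014) [ 40. 193.] [537. 312.]
(0, -0.045, 0.014) [  6. 212.] [566. 302.]
(0, 0.045, -0.016) [ 37. 183.] [542. 314.]
(0, -0.045, -0.016) [  1. 201.] [572. 303.]
6.9333 [0.53382359 0.30644529 0.08186846]
```

View pics/c4.png

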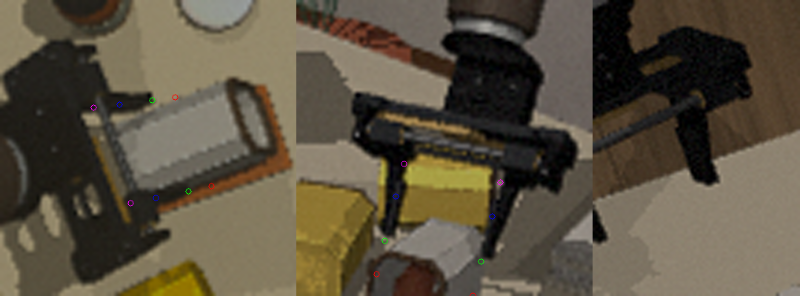

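Green marks (tips 16 mm behind the reported TCP) land on the tips in both views, and the start picture agrees (40,182). So the true tool sits 30 mm behind the reported TCP along the tool axis. I'll correct for that and advance.

```bash
sed -i 's/RT\[:,2\]\*.005/RT[:,2]*.035/' h.py; python3 - <<'E'
from h import *
p,Rt=tcp_for(M0,10);delta(p,Rt);print(r.state()["gripper_width"])
E
```

```text
delta [0.0057, -0.0051, 0.1443, -0.0002, -0.0005, 0.0011] dist mm 29 deg 0.4
0.083434848789976
```

>>> send_rows(
  deltas=[0, 0, 0, 0, 0, 0, 0.006, -0.005, 0.04, 0, 0, 0.001, 0.006, -0.005, 0.08, 0, 0, 0.001, 0.006, -0.005, 0.12, 0, 0, 0.001, 0.006, -0.005, 0.145, 0, 0, 0.001, 0.006, -0.005, 0.145, 0, 0, 0.001],
)

```text
clock: 7.43
tool_pos: [0.5412, 0.289, 0.0581]
orientation: [0.172, 0.785, -0.54, 0.249]
ft_force: [-0.7, 0.7, 0.5]
gripper_width: 0.0872
finger_force: 0.0
```

>>> send_rows(
  deltas=[0, 0, 0, 0, 0, 0, 0, 0, 0, 0, 0, 0, 0, 0, 0, 0, 0, 0, 0, 0, 0, 0, 0, 0, 0, 0, 0, 0, 0, 0, 0, 0, 0, 0, 0, 0],
  hand=0.8,
  squeeze=15,
)

```text
clock: 7.93
tool_pos: [0.5416, 0.2912, 0.0599]
orientation: [0.17, 0.786, -0.54, 0.25]
ft_force: [-1.9, -0.3, 1.3]
gripper_width: 0.0685
finger_force: 14.8
```

Grip width 68.5 mm is right on the broad sides. Before committing to the pour path, I'll fit the arm's kinematics from the logged poses so I can check reach.

>>> send_rows(
  deltas=[0, 0, 0, 0, 0, 0, 0, 0, 0, 0, 0, 0, 0, 0, 0, 0, 0, 0],
  hand=1,
  squeeze=45,
)

```text
clock: 8.18
tool_pos: [0.5416, 0.2912, 0.0599]
orientation: [0.17, 0.786, -0.54, 0.25]
ft_force: [-1.3, 0.6, 2.4]
gripper_width: 0.0679
finger_force: 44.4
```

```bash
cat > kin.py <<'E'
from h import *
from scipy.optimize import least_squares
e=lambda ax,a:R.from_euler(ax,a)
def fk(j,k):  # k: d1,a1,L2,ex,ez(fore/up offsets),lat, tool vector z
    d1,a1,L2,up,Lf,lat,w,tl=k
    r1=e("z",j[0]);r2=r1*e("y",j[1]);r3=r2*e("y",-j[2]);r4=r3*e("x",S4*j[3]);r5=r4*e("y",-j[4]);r6=r5*e("x",S6*j[5])
    p=np.array([0,0,d1])+r1.apply([a1,lat,0])+r2.apply([0,0,L2])+r3.apply([Lf,0,up])+r4.apply([0,w,0])+r6.apply([tl,0,0])
    return p,r6
S4=S6=1
E
python3 - <<'E'
import kin;from kin import *
s=r.state();print(s["gripper_width"],s["finger_force"])
D=[([-1.024,.385,.008,0,-1.194,-.259],[.177,-.599,.199],[0,-.1434,.98967,0]),
([.001,-.095,-.273,-.001,-1.394,-2.04],[.36159,-.159,.31839],[0,.232,.973,0]),
([.586,.03,-.236,.141,-1.53,-1.819],[.41056,.02715,.31741],[-.074,-.177,.975,-.109]),
([.939,.358,-.081,.276,-1.54,-1.404],[.47577,.23729,.2582],[-.136,-.536,.809,-.2]),
([1.101,.56,-.019,.441,-1.438,-.9],[.50938,.37538,.19394],[.167,.785,-.543,.246]),
(list(s["joint_pos"]),list(s["tool_pos"]),list(s["orientation"]))]
print(np.round(s["joint_pos"],3))
for kin.S4 in(1,-1):
  for kin.S6 in(1,-1):
    C=[(kin.fk(j,np.zeros(8))[1].inv()*R.from_quat(np.roll(q,-1))) for j,p,q in D]
    print(kin.S4,kin.S6,[round(np.degrees((C[0].inv()*c).magnitude()),1) for c in C])
    f=lambda k:np.concatenate([kin.fk(j,k)[0]-p for j,p,q in D])
    b=least_squares(f,[.3,0,.4,0,.4,.1,0,.2]);print(b.x.round(3),np.abs(b.fun).max()*1000,np.linalg.matrix_rank(b.jac,1e-3))
    print(C[0].as_matrix().round(2).tolist())
E
```

```text
0.0678806035661222 44.39476921251696
[ 0.986  0.628 -0.304  0.557 -1.095 -0.995]
1 1 [np.float64(0.0), np.float64(155.9), np.float64(178.1), np.float64(132.3), np.float64(81.3), np.float64(75.3)]
[ 0.059 -0.1    0.535 -0.199  0.531 -0.542  0.339 -0.017] 80.01805603654968 8
[[0.0, 0.0, 1.0], [-0.87, 0.5, -0.0], [-0.5, -0.87, 0.0]]
1 -1 [np.float64(0.0), np.float64(0.1), np.float64(16.2), np.float64(31.6), np.float64(50.5), np.float64(63.9)]
[ 0.059 -0.1    0.535 -0.199  0.531 -0.542  0.339 -0.017] 80.01805547751384 8
[[0.0, 0.0, 1.0], [-1.0, 0.0, 0.0], [-0.0, -1.0, 0.0]]
-1 1 [np.float64(0.0), np.float64(155.9), np.float64(178.8), np.float64(131.3), np.float64(73.5), np.float64(84.4)]
[ 0.16   0.     0.563  0.001  0.421 -0.001 -0.159  0.329] 0.369280738322042 8
[[0.0, 0.0, 1.0], [-0.87, 0.5, -0.0], [-0.5, -0.87, 0.0]]
-1 -1 [np.float64(0.0), np.float64(0.1), np.float64(0.0), np.float64(0.1), np.float64(0.0), np.float64(0.0)]
[ 0.16   0.     0.563  0.001  0.421 -0.001 -0.159  0.329] 0.36928085522591747 8
[[0.0, 0.0, 1.0], [-1.0, 0.0, 0.0], [-0.0, -1.0, 0.0]]
```

The kinematic model fits to 0.4 mm. Next I check IK along the whole plan for several jar headings.

```bash
sed -i 's/^S4=S6=1/S4=S6=-1/' kin.py; cat >> kin.py <<'E'
K=[.16,0,.563,.001,.421,-.001,-.159,.329]
CT=R.from_matrix([[0,0,1],[-1,0,0],[0,-1,0]])
LO=np.array([-3.14,-1.21,-1.07,-3.16,-2.99,-3.1]);HI=np.array([3.14,2.06,1.41,2.05,-.16,3.1])
def ik(p,Rt,j0):
    def f(j):
        q,r6=fk(j,K);return np.r_[(q-p)*10,((r6*CT).inv()*Rt).as_rotvec()]
    s=least_squares(f,np.clip(j0,LO+1e-3,HI-1e-3),bounds=(LO,HI));return s.x,np.abs(s.fun).max()
SL=np.array([.530,.007]);MT=np.array([.498,-.307])
def tip(e,yaw,C=SL,zl=.018):
    A=jarR(e,yaw);b=np.radians(yaw);h=np.array([np.cos(b),np.sin(b),0])
    return np.r_[C,zl]-.044*h+.044*A[:,1]
E
python3 - <<'E'
from kin import *
j0=np.array(r.state()["joint_pos"])
for yw in(-69.1,-40,-20,-100,-130,-160):
    j=j0;seq=[(M0+[0,0,.12],10,-69.1)]
    for f in np.linspace(0,1,5): seq.append(((1-f)*(M0+[0,0,.12])+f*(tip(-15,yw)+[0,0,.06]),10-25*f,-69.1+f*(yw+69.1)))
    seq+=[(tip(-e,yw),-e,yw) for e in range(15,91,5)]
    seq+=[(tip(-90,yw)+[0,0,.15],-90,yw)]
    seq+=[(np.r_[SL+f*(MT-SL),.17],-90,yw) for f in(.33,.66,1)]+[(np.r_[MT,.01],-90,yw)]
    w=0;m=9;J=[]
    for s in seq:
        j,er=ik(*tcp_for(*s),j);w=max(w,er);m=min(m,(j-LO).min(),(HI-j).min());J.append(j)
    J=np.array(J);print(yw,"err",round(w,4),"margin",round(m,3),"maxstep",np.abs(np.diff(J,axis=0)).max(0).round(2),"slab",J[21].round(2),"mat",J[-1].round(2))
E
```

```text
-69.1 err 0.0 margin 0.488 maxstep [0.14 0.19 0.2  0.13 0.22 0.22] slab [-0.23  0.79  0.17 -0.86 -1.74  0.82] mat [-0.6   1.    0.57 -0.63 -2.1   0.93]
-40 err 0.0 margin 0.308 maxstep [0.15 0.16 0.21 0.19 0.26 0.38] slab [-0.06  0.9   0.36 -0.63 -1.99  0.98] mat [-0.42  1.07  0.62 -0.31 -2.22  1.26]
-20 err 0.0 margin 0.24 maxstep [0.18 0.17 0.27 0.21 0.26 0.56] slab [ 0.07  0.96  0.42 -0.44 -2.09  1.16] mat [-0.3   1.07  0.52 -0.05 -2.15  1.52]
-100 err 0.0 margin 0.657 maxstep [0.15 0.23 0.2  0.11 0.18 0.28] slab [-0.38  0.65 -0.11 -1.11 -1.41  0.78] mat [-0.78  0.87  0.33 -0.87 -1.8   0.76]
-130 err 0.0 margin 0.453 maxstep [0.19 0.31 0.19 0.16 0.17 0.45] slab [-0.49  0.53 -0.41 -1.46 -1.1   0.87] mat [-0.91  0.72  0.03 -1.1  -1.45  0.71]
-160 err 0.0146 margin 0.0 maxstep [0.25 0.47 0.19 0.45 0.34 0.86] slab [-0.58  0.49 -0.75 -2.04 -0.96  1.25] mat [-1.    0.59 -0.28 -1.44 -1.1   0.79]
```

Every heading down to −130° is reachable, so I'll use −90°, square to the slab. Lifting the jar.

```bash
python3 - <<'E'
from kin import *
p,Rt=tcp_for(M0,10);cur=(p,Rt)
a=tcp_for(M0+[0,0,.12],10);delta(*a,cur)
print("vs meas");delta(p,Rt)
b=tcp_for(tip(-15,-90)+[0,0,.05],-15,-90);delta(*b,a)
E
```

```text
delta [0.3441, -0.0, -0.4915, 0.0, 0.0, 0.0] dist mm 120 deg 0.0
vs meas
delta [-0.001, 0.0039, 0.0055, -0.0006, -0.0004, 0.0] dist mm 1 deg 0.3
delta [0.5251, 0.3968, 0.7909, -0.0224, -0.0687, 0.0541] dist mm 206 deg 32.5
```

>>> send_rows(
  deltas=[0.02, 0, -0.03, 0, 0, 0, 0.06, 0, -0.09, 0, 0, 0, 0.12, 0, -0.17, 0, 0, 0, 0.18, 0, -0.26, 0, 0, 0, 0.24, 0, -0.345, 0, 0, 0, 0.29, 0, -0.42, 0, 0, 0, 0.33, 0, -0.47, 0, 0, 0, 0.345, 0, -0.49, 0, 0, 0, 0.345, 0, -0.49, 0, 0, 0],
)

```text
clock: 8.93
tool_pos: [0.5415, 0.291, 0.1799]
orientation: [0.169, 0.786, -0.541, 0.249]
ft_force: [0.1, 0.3, -4.6]
gripper_width: 0.0683
finger_force: 44.4
```

```bash
python3 - <<'E'
from kin import *
s=r.state();print(s["gripper_width"],s["finger_force"],s["ft_force"],s["ft_torque"])
delta(*tcp_for(M0+[0,0,.12],10))
delta(*tcp_for(tip(-15,-90)+[0,0,.05],-15,-90))
E
```

```text
0.0682977308597379 44.41891481888824 [ 0.08661607  0.28634767 -4.55097067] [1.86128782 0.83889852 0.03798966]
delta [-0.0012, 0.0028, 0.0048, -0.0006, -0.0001, -0.0001] dist mm 1 deg 0.2
delta [0.5238, 0.4023, 0.7944, -0.0231, -0.0686, 0.0541] dist mm 207 deg 32.5
```

>>> send_rows(
  deltas=[0.02, 0.016, 0.03, -0.001, -0.003, 0.002, 0.06, 0.05, 0.1, -0.003, -0.008, 0.006, 0.12, 0.09, 0.18, -0.005, -0.015, 0.012, 0.18, 0.14, 0.28, -0.008, -0.024, 0.019, 0.25, 0.19, 0.38, -0.011, -0.033, 0.026, 0.32, 0.24, 0.48, -0.014, -0.041, 0.033, 0.38, 0.29, 0.58, -0.017, -0.05, 0.039, 0.44, 0.335, 0.66, -0.019, -0.057, 0.045, 0.48, 0.37, 0.73, -0.021, -0.063, 0.05, 0.51, 0.39, 0.775, -0.023, -0.067, 0.053, 0.524, 0.402, 0.794, -0.023, -0.0686, 0.054, 0.524, 0.402, 0.794, -0.023, -0.0686, 0.054, 0.524, 0.402, 0.794, -0.023, -0.0686, 0.054],
)

```text
clock: 10.02
tool_pos: [0.5296, 0.0961, 0.1091]
orientation: [0.063, 0.704, -0.704, 0.062]
ft_force: [0.3, 0.5, -4.2]
gripper_width: 0.068
finger_force: 44.4
```

```bash
python3 - <<'E'
from kin import *
s=r.state();print(s["gripper_width"],s["finger_force"],s["ft_force"])
f=save("top","t5.png")[:,:,::-1];b=save("scene","s5.png")[:,:,::-1]
t,p,Q=st()
A=Q.as_matrix()@JT.T;o=p-Q.apply([0,0,.035])-A@G
z=[]
for c,im,(x0,y0) in(("top",f,(270,140)),("scene",b,(270,120))):
    k=cv2.resize(im[y0:y0+100,x0:x0+100],(400,400),interpolation=2)
    for h in(0,.115):
        v=[pix(c,o+A@np.array([x,y,h])) for x,y in((.034,.03),(.02,.044),(-.02,.044),(-.034,.03),(-.034,-.03),(-.02,-.044),(.02,-.044),(.034,-.03))]
        cv2.polylines(k,[((np.array(v)-[x0,y0]+.5)*4).astype(int)],True,(0,255,0),1)
    z.append(k)
cv2.imwrite("pics/c5.png",np.hstack(z))
print("mouth",o+A[:,2]*.115)
delta(*tcp_for(tip(-15,-90,zl=.019),-15,-90))
E
```

```text
0.06795155417468178 44.41686952691214 [ 0.31466394  0.49875341 -4.18182607]
mouth [0.5301284  0.03993445 0.11059579]
delta [-0.0416, -0.0001, 0.2411, -0.0, -0.0005, 0.0004] dist mm 49 deg 0.2
```

View pics/c5.png

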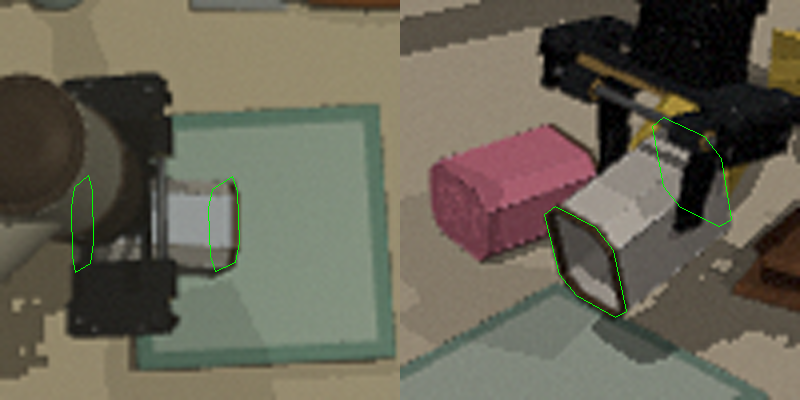

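The predicted outline matches the held jar to a pixel in both views (rim at top about (328,196), scene about (316,165)), and the slab is clear beneath. Lowering, then tipping about the lower rim edge.

```bash
cat >> kin.py <<'E'
def rows(p,Rt,n,hold=0):
    t,q,Rc=st();d=np.r_[Rc.inv().apply(p-q)/.2,(Rc.inv()*Rt).as_rotvec()/(2*np.pi)]
    o=[]
    for i in range(1,n+1): o+=(d*i/n).round(4).tolist()
    o+=o[-6:]*hold;print([round(x,4)+0 for x in o])
E
python3 - <<'E'
from kin import *
rows(*tcp_for(tip(-22,-90,zl=.019),-22,-90),8,2)
E
```

```text
[-0.0013, 0.0, 0.0275, 0.0, -0.0025, 0.0, -0.0026, 0.0, 0.055, 0.0, -0.005, 0.0001, -0.0039, 0.0, 0.0824, 0.0, -0.0075, 0.0001, -0.0051, 0.0, 0.1099, 0.0, -0.01, 0.0002, -0.0064, 0.0, 0.1374, 0.0, -0.0124, 0.0002, -0.0077, 0.0, 0.1649, 0.0, -0.0149, 0.0003, -0.009, 0.0, 0.1923, 0.0, -0.0174, 0.0003, -0.0103, 0.0, 0.2198, 0.0, -0.0199, 0.0004, -0.0103, 0.0, 0.2198, 0.0, -0.0199, 0.0004, -0.0103, 0.0, 0.2198, 0.0, -0.0199, 0.0004]
```

>>> send_rows(
  deltas=[-0.001, 0, 0.027, 0, -0.002, 0, -0.003, 0, 0.055, 0, -0.005, 0, -0.004, 0, 0.082, 0, -0.007, 0, -0.005, 0, 0.11, 0, -0.01, 0, -0.006, 0, 0.137, 0, -0.012, 0, -0.008, 0, 0.165, 0, -0.015, 0, -0.009, 0, 0.192, 0, -0.017, 0, -0.01, 0, 0.22, 0, -0.02, 0, -0.01, 0, 0.22, 0, -0.02, 0],
)

```text
clock: 10.87
tool_pos: [0.5291, 0.0899, 0.0648]
orientation: [-0.019, -0.707, 0.707, -0.017]
ft_force: [0.7, -0.3, -4.8]
gripper_width: 0.0682
finger_force: 44.4
```

```bash
python3 - <<'E'
from kin import *
print(r.state()["ft_force"])
for a in(32,):delta(*tcp_for(tip(-a,-90,zl=.018),-a,-90))
P=[tcp_for(tip(-a,-90,zl=.018),-a,-90) for a in(32,42,52,62,72,82,90)]
for a,b in zip(P,P[1:]): delta(*b,a)
E
```

```text
[ 0.73141342 -0.3380943  -4.82945461]
delta [0.0368, -0.0045, -0.0305, 0.0004, -0.0276, -0.0002] dist mm 10 deg 9.9
delta [0.0454, 0.0, -0.0293, 0.0, -0.0278, -0.0] dist mm 11 deg 10.0
delta [0.0454, 0.0, -0.0293, -0.0, -0.0278, 0.0] dist mm 11 deg 10.0
delta [0.0454, 0.0, -0.0293, 0.0, -0.0278, -0.0] dist mm 11 deg 10.0
delta [0.0454, 0.0, -0.0293, -0.0, -0.0278, -0.0] dist mm 11 deg 10.0
delta [0.0454, 0.0, -0.0293, 0.0, -0.0278, 0.0] dist mm 11 deg 10.0
delta [0.0359, -0.0, -0.0241, -0.0, -0.0222, -0.0] dist mm 9 deg 8.0
```

>>> send_rows(
  deltas=[0.004, 0, -0.003, 0, -0.003, 0, 0.008, -0.001, -0.006, 0, -0.006, 0, 0.012, -0.001, -0.009, 0, -0.009, 0, 0.016, -0.002, -0.012, 0, -0.012, 0, 0.02, -0.002, -0.015, 0, -0.015, 0, 0.024, -0.003, -0.018, 0, -0.018, 0, 0.028, -0.003, -0.021, 0, -0.021, 0, 0.032, -0.004, -0.026, 0, -0.024, 0, 0.037, -0.004, -0.03, 0, -0.0275, 0, 0.037, -0.004, -0.03, 0, -0.0275, 0],
)

```text
clock: 11.7
tool_pos: [0.5312, 0.0832, 0.0728]
orientation: [0.043, -0.706, 0.706, 0.043]
ft_force: [0.7, 0.2, -4.0]
gripper_width: 0.0677
finger_force: 44.4
```

>>> send_rows(
  deltas=[0.0028, 0, -0.0018, 0, -0.00174, 0, 0.0056, 0, -0.0036, 0, -0.00348, 0, 0.0085, 0, -0.0055, 0, -0.0052, 0, 0.0113, 0, -0.0073, 0, -0.007, 0, 0.0142, 0, -0.0091, 0, -0.0087, 0, 0.017, 0, -0.011, 0, -0.0104, 0, 0.0199, 0, -0.0128, 0, -0.0122, 0, 0.0227, 0, -0.0146, 0, -0.0139, 0, 0.0255, 0, -0.0165, 0, -0.0156, 0, 0.0284, 0, -0.0183, 0, -0.0174, 0, 0.0312, 0, -0.0201, 0, -0.0191, 0, 0.034, 0, -0.022, 0, -0.0208, 0, 0.0369, 0, -0.0238, 0, -0.0226, 0, 0.0397, 0, -0.0256, 0, -0.0243, 0, 0.0426, 0, -0.0275, 0, -0.0261, 0, 0.0454, 0, -0.0293, 0, -0.0278, 0],
)

```text
clock: 13.03
tool_pos: [0.5308, 0.074, 0.0772]
orientation: [-0.105, 0.7, -0.699, -0.105]
ft_force: [-0.4, -0.0, -3.6]
gripper_width: 0.0682
finger_force: 44.4
```

>>> send_rows(
  deltas=[0.0028, 0, -0.0018, 0, -0.00174, 0, 0.0056, 0, -0.0036, 0, -0.00348, 0, 0.0085, 0, -0.0055, 0, -0.0052, 0, 0.0113, 0, -0.0073, 0, -0.007, 0, 0.0142, 0, -0.0091, 0, -0.0087, 0, 0.017, 0, -0.011, 0, -0.0104, 0, 0.0199, 0, -0.0128, 0, -0.0122, 0, 0.0227, 0, -0.0146, 0, -0.0139, 0, 0.0255, 0, -0.0165, 0, -0.0156, 0, 0.0284, 0, -0.0183, 0, -0.0174, 0, 0.0312, 0, -0.0201, 0, -0.0191, 0, 0.034, 0, -0.022, 0, -0.0208, 0, 0.0369, 0, -0.0238, 0, -0.0226, 0, 0.0397, 0, -0.0256, 0, -0.0243, 0, 0.0426, 0, -0.0275, 0, -0.0261, 0, 0.0454, 0, -0.0293, 0, -0.0278, 0],
)

```text
clock: 14.37
tool_pos: [0.5308, 0.0636, 0.0801]
orientation: [-0.165, 0.688, -0.687, -0.165]
ft_force: [-0.1, 0.7, -3.3]
gripper_width: 0.0681
finger_force: 44.4
```

```bash
python3 - <<'E'
from kin import *
print(r.state()["ft_force"])
f=save("top","t6.png")[:,:,::-1];b=save("scene","s6.png")[:,:,::-1]
cv2.imwrite("pics/c6.png",np.hstack([cv2.resize(f[145:245,290:390],(400,400),interpolation=2),cv2.resize(b[150:250,260:360],(400,400),interpolation=2)]))
# reddish blobs on slab, location relative to the closing footprint y in [-.037,.051]
for im,c in((f,"top"),(b,"scene")):
    h=cv2.cvtColor(im,cv2.COLOR_BGR2HSV);m=((h[:,:,0]<14)|(h[:,:,0]>172))&(h[:,:,1]>110)&(h[:,:,2]>25)
    n,_,s,ce=cv2.connectedComponentsWithStats(m.astype(np.uint8))
    for i in range(1,n):
        q=at(c,*ce[i],.027)
        if abs(q[0]-.53)<.12 and abs(q[1]-.007)<.12 and s[i,4]>8: print(c,s[i].tolist(),q.round(3))
t,p,Q=st();A=Q.as_matrix()@JT.T;o=p-Q.apply([0,0,.035])-A@G;print("elev",np.degrees(np.arcsin(A[2,2])),"pivot",o+A@[0,-.044,.115])
E
```

```text
[-0.11386076  0.69267597 -3.30891451]
scene [299, 201, 14, 11, 36] [0.503 0.025 0.027]
elev -52.004593083632315 pivot [0.53079761 0.05155295 0.01899963]
```

View pics/c6.png

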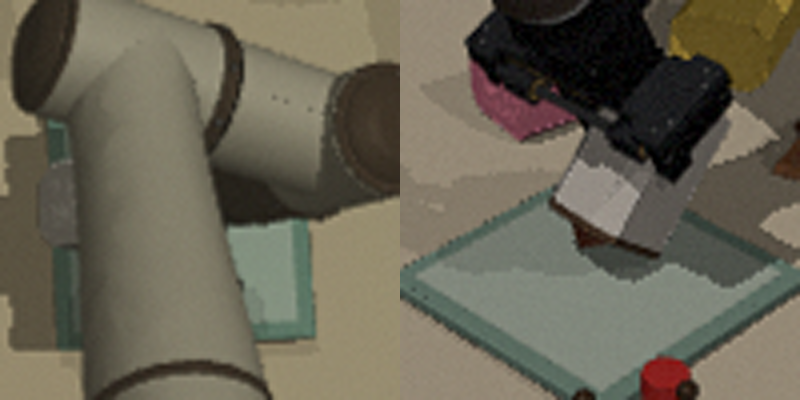

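The scene crop shows only a bit of ochre peeking under the rim near (306,207), inside the closing footprint. The rest of the slab is clear, so I'll continue slowly.

>>> send_rows(
  deltas=[0.0028, 0, -0.0018, 0, -0.00174, 0, 0.0056, 0, -0.0036, 0, -0.00348, 0, 0.0085, 0, -0.0055, 0, -0.0052, 0, 0.0113, 0, -0.0073, 0, -0.007, 0, 0.0142, 0, -0.0091, 0, -0.0087, 0, 0.017, 0, -0.011, 0, -0.0104, 0, 0.0199, 0, -0.0128, 0, -0.0122, 0, 0.0227, 0, -0.0146, 0, -0.0139, 0, 0.0255, 0, -0.0165, 0, -0.0156, 0, 0.0284, 0, -0.0183, 0, -0.0174, 0, 0.0312, 0, -0.0201, 0, -0.0191, 0, 0.034, 0, -0.022, 0, -0.0208, 0, 0.0369, 0, -0.0238, 0, -0.0226, 0, 0.0397, 0, -0.0256, 0, -0.0243, 0, 0.0426, 0, -0.0275, 0, -0.0261, 0, 0.0454, 0, -0.0293, 0, -0.0278, 0],
)

```text
clock: 15.8
tool_pos: [0.531, 0.0528, 0.0811]
orientation: [-0.225, 0.671, -0.67, -0.225]
ft_force: [-0.6, 0.8, -3.5]
gripper_width: 0.0683
finger_force: 44.4
```

```bash
cat >> kin.py <<'E'
def red(n):
    b=save("scene",n)[:,:,::-1];h=cv2.cvtColor(b,cv2.COLOR_BGR2HSV);m=((h[:,:,0]<14)|(h[:,:,0]>172))&(h[:,:,1]>100)&(h[:,:,2]>25)
    k,_,s,ce=cv2.connectedComponentsWithStats(m.astype(np.uint8))
    for i in range(1,k):
        q=at("scene",*ce[i],.027)
        if abs(q[0]-.53)<.13 and abs(q[1]-.007)<.13 and s[i,4]>5: print(s[i].tolist(),q.round(3))
    t,p,Q=st();A=Q.as_matrix()@JT.T;o=p-Q.apply([0,0,.035])-A@G;U=o+A@[0,.044,.115]
    print("elev",np.degrees(np.arcsin(A[2,2])),"pivot",o+A@[0,-.044,.115],"upper",U,"px",[np.round(pix("scene",o+A@np.array([x,y,.115])),0).tolist() for x,y in((.034,.03),(.02,.044),(-.02,.044),(-.034,.03))],r.state()["ft_force"])
E
python3 -c "
from kin import *
red('s7.png')"
```

```text
[298, 207, 6, 4, 7] [0.497 0.011 0.027]
[304, 248, 4, 2, 6] [ 0.639 -0.107  0.027]
elev -62.04384773212571 pivot [0.53090914 0.05145771 0.01877117] upper [ 0.53093586 -0.02627328  0.06002517] px [[311.0, 214.0], [304.0, 212.0], [295.0, 206.0], [295.0, 204.0]] [ 1.24460622 -0.87990562 -3.90560924]
```

Little ochre shows now; continuing with two more 10° steps, watching the force.

>>> send_rows(
  deltas=[0.0028, 0, -0.0018, 0, -0.00174, 0, 0.0056, 0, -0.0036, 0, -0.00348, 0, 0.0085, 0, -0.0055, 0, -0.0052, 0, 0.0113, 0, -0.0073, 0, -0.007, 0, 0.0142, 0, -0.0091, 0, -0.0087, 0, 0.017, 0, -0.011, 0, -0.0104, 0, 0.0199, 0, -0.0128, 0, -0.0122, 0, 0.0227, 0, -0.0146, 0, -0.0139, 0, 0.0255, 0, -0.0165, 0, -0.0156, 0, 0.0284, 0, -0.0183, 0, -0.0174, 0, 0.0312, 0, -0.0201, 0, -0.0191, 0, 0.034, 0, -0.022, 0, -0.0208, 0, 0.0369, 0, -0.0238, 0, -0.0226, 0, 0.0397, 0, -0.0256, 0, -0.0243, 0, 0.0426, 0, -0.0275, 0, -0.0261, 0, 0.0454, 0, -0.0293, 0, -0.0278, 0],
)

```text
clock: 17.18
tool_pos: [0.5309, 0.0421, 0.0804]
orientation: [-0.282, 0.649, -0.648, -0.282]
ft_force: [-0.4, 1.3, -3.1]
gripper_width: 0.0682
finger_force: 44.4
```

```bash
python3 -c "
from kin import *
red('s8.png')
delta(*tcp_for(tip(-82,-90,zl=.018),-82,-90))"
```

```text
elev -72.06655598302352 pivot [0.53074676 0.05160519 0.01872125] upper [ 0.53078573 -0.03211934  0.04581739] px [[310.0, 218.0], [303.0, 217.0], [293.0, 211.0], [293.0, 209.0]] [-0.03644573  0.12907364 -3.14216809]
delta [0.0498, 0.004, -0.0289, 0.0001, -0.0276, -0.0001] dist mm 12 deg 9.9
```

>>> send_rows(
  deltas=[0.0028, 0, -0.0018, 0, -0.00174, 0, 0.0056, 0, -0.0036, 0, -0.00348, 0, 0.0085, 0, -0.0055, 0, -0.0052, 0, 0.0113, 0, -0.0073, 0, -0.007, 0, 0.0142, 0, -0.0091, 0, -0.0087, 0, 0.017, 0, -0.011, 0, -0.0104, 0, 0.0199, 0, -0.0128, 0, -0.0122, 0, 0.0227, 0, -0.0146, 0, -0.0139, 0, 0.0255, 0, -0.0165, 0, -0.0156, 0, 0.0284, 0, -0.0183, 0, -0.0174, 0, 0.0312, 0, -0.0201, 0, -0.0191, 0, 0.034, 0, -0.022, 0, -0.0208, 0, 0.0369, 0, -0.0238, 0, -0.0226, 0, 0.0397, 0, -0.0256, 0, -0.0243, 0, 0.0426, 0, -0.0275, 0, -0.0261, 0, 0.046, 0, -0.0293, 0, -0.0277, 0],
)

```text
clock: 18.57
tool_pos: [0.5309, 0.0316, 0.0777]
orientation: [-0.337, 0.622, -0.621, -0.338]
ft_force: [1.1, 0.6, -2.1]
gripper_width: 0.0682
finger_force: 44.4
```

```bash
python3 -c "
from kin import *
red('s9.png')
rows(*tcp_for(tip(-90,-90,zl=.0175),-90,-90),12,1)"
```

```text
elev -82.04170463542525 pivot [0.53067796 0.05156603 0.01858148] upper [ 0.53071588 -0.03558649  0.03076488] px [[309.0, 222.0], [302.0, 222.0], [292.0, 216.0], [293.0, 212.0]] [ 0.21472067  0.80002331 -3.08024733]
[0.0035, 0.0003, -0.002, 0.0, -0.0018, 0.0, 0.007, 0.0006, -0.0039, 0.0, -0.0037, 0.0, 0.0105, 0.0009, -0.0059, 0.0, -0.0055, 0.0, 0.0139, 0.0012, -0.0078, 0.0, -0.0074, 0.0, 0.0174, 0.0016, -0.0098, 0.0001, -0.0092, -0.0001, 0.0209, 0.0019, -0.0117, 0.0001, -0.0111, -0.0001, 0.0244, 0.0022, -0.0137, 0.0001, -0.0129, -0.0001, 0.0279, 0.0025, -0.0156, 0.0001, -0.0147, -0.0001, 0.0314, 0.0028, -0.0176, 0.0001, -0.0166, -0.0001, 0.0348, 0.0031, -0.0195, 0.0001, -0.0184, -0.0001, 0.0383, 0.0034, -0.0215, 0.0001, -0.0203, -0.0001, 0.0418, 0.0037, -0.0234, 0.0001, -0.0221, -0.0001, 0.0418, 0.0037, -0.0234, 0.0001, -0.0221, -0.0001]
```

>>> send_rows(
  deltas=[0.0035, 0, -0.002, 0, -0.0018, 0, 0.007, 0, -0.004, 0, -0.0037, 0, 0.0105, 0, -0.006, 0, -0.0055, 0, 0.014, 0, -0.008, 0, -0.0074, 0, 0.0175, 0, -0.01, 0, -0.0092, 0, 0.021, 0, -0.012, 0, -0.0111, 0, 0.0245, 0, -0.0137, 0, -0.0129, 0, 0.028, 0, -0.0156, 0, -0.0147, 0, 0.0314, 0, -0.0176, 0, -0.0166, 0, 0.035, 0, -0.0195, 0, -0.0184, 0, 0.0383, 0, -0.0215, 0, -0.0203, 0, 0.042, 0, -0.0234, 0, -0.0221, 0, 0.042, 0, -0.0234, 0, -0.0221, 0, 0.042, 0, -0.0234, 0, -0.0221, 0],
)

```text
clock: 19.78
tool_pos: [0.5308, 0.0229, 0.0728]
orientation: [0.379, -0.597, 0.597, 0.38]
ft_force: [-0.1, -0.1, -2.9]
gripper_width: 0.0682
finger_force: 44.4
```

```bash
python3 -c "
from kin import *
red('s10.png')
rows(*tcp_for(tip(-90,-90,zl=.0135),-90,-90),6,1)"
```

```text
[303, 248, 6, 4, 11] [ 0.641 -0.109  0.027]
elev -89.91289723475352 pivot [0.53079256 0.05121645 0.01778427] upper [ 0.53086337 -0.03678343  0.01791036] px [[309.0, 226.0], [302.0, 226.0], [292.0, 220.0], [292.0, 216.0]] [ 0.30993769 -0.07114946 -2.7851766 ]
[0.0034, 0.0007, 0.0013, 0.0, 0.0, 0.0, 0.0067, 0.0014, 0.0026, 0.0001, -0.0001, 0.0, 0.0101, 0.0021, 0.0039, 0.0001, -0.0001, 0.0, 0.0135, 0.0028, 0.0052, 0.0001, -0.0002, 0.0, 0.0168, 0.0035, 0.0065, 0.0001, -0.0002, 0.0, 0.0202, 0.0042, 0.0078, 0.0002, -0.0002, 0.0, 0.0202, 0.0042, 0.0078, 0.0002, -0.0002, 0.0]
```

Upright, inverted and still hovering about 3 mm (weight 2.8 N). Lowering to contact.

>>> send_rows(
  deltas=[0.003, 0, 0.001, 0, 0, 0, 0.006, 0, 0.0025, 0, 0, 0, 0.009, 0, 0.0035, 0, 0, 0, 0.0115, 0, 0.0045, 0, 0, 0, 0.0115, 0, 0.0045, 0, 0, 0],
)

```text
clock: 20.25
tool_pos: [0.5306, 0.0229, 0.0719]
orientation: [-0.38, 0.597, -0.596, -0.38]
ft_force: [-1.8, -2.9, 3.7]
gripper_width: 0.0682
finger_force: 44.4
```

>>> send_rows(
  deltas=[0.0025, 0, 0.001, 0, 0, 0, 0.0045, 0, 0.002, 0, 0, 0, 0.0045, 0, 0.002, 0, 0, 0],
)

```text
clock: 20.5
tool_pos: [0.5305, 0.0229, 0.0718]
orientation: [-0.38, 0.597, -0.595, -0.38]
ft_force: [-3.2, -3.6, 7.6]
gripper_width: 0.068
finger_force: 44.3
```

Contact at about 10 N. Now a slow, straight lift.

```bash
python3 -c "
from kin import *
t,p,Q=st();rows(p+[0,0,.02],Q,16);rows(p+[0,0,.15],Q,1)
red('s11.png')"
```

```text
[-0.0057, 0.0, -0.0026, 0.0, 0.0, 0.0, -0.0113, 0.0, -0.0053, 0.0, 0.0, 0.0, -0.017, 0.0, -0.0079, 0.0, 0.0, 0.0, -0.0227, 0.0, -0.0105, 0.0, 0.0, 0.0, -0.0283, 0.0, -0.0132, 0.0, 0.0, 0.0, -0.034, -0.0001, -0.0158, 0.0, 0.0, 0.0, -0.0397, -0.0001, -0.0184, 0.0, 0.0, 0.0, -0.0453, -0.0001, -0.0211, 0.0, 0.0, 0.0, -0.051, -0.0001, -0.0237, 0.0, 0.0, 0.0, -0.0567, -0.0001, -0.0264, 0.0, 0.0, 0.0, -0.0623, -0.0001, -0.029, 0.0, 0.0, 0.0, -0.068, -0.0001, -0.0316, 0.0, 0.0, 0.0, -0.0737, -0.0001, -0.0343, 0.0, 0.0, 0.0, -0.0793, -0.0001, -0.0369, 0.0, 0.0, 0.0, -0.085, -0.0001, -0.0395, 0.0, 0.0, 0.0, -0.0907, -0.0001, -0.0422, 0.0, 0.0, 0.0]
[-0.6801, -0.0011, -0.3162, 0.0, 0.0, 0.0]
elev -89.89814779907509 pivot [0.53052391 0.05124668 0.01662685] upper [ 0.53078128 -0.03675289  0.0165295 ] px [[309.0, 226.0], [302.0, 226.0], [292.0, 220.0], [292.0, 216.0]] [-3.44312452 -3.47841782  7.47537799]
```

>>> send_rows(
  deltas=[-0.006, 0, -0.003, 0, 0, 0, -0.012, 0, -0.0055, 0, 0, 0, -0.018, 0, -0.008, 0, 0, 0, -0.026, 0, -0.012, 0, 0, 0, -0.034, 0, -0.016, 0, 0, 0, -0.042, 0, -0.0195, 0, 0, 0, -0.051, 0, -0.0237, 0, 0, 0, -0.06, 0, -0.028, 0, 0, 0, -0.07, 0, -0.0325, 0, 0, 0, -0.08, 0, -0.037, 0, 0, 0, -0.09, 0, -0.042, 0, 0, 0, -0.1, 0, -0.0465, 0, 0, 0, -0.11, 0, -0.051, 0, 0, 0, -0.12, 0, -0.056, 0, 0, 0, -0.13, 0, -0.0605, 0, 0, 0, -0.14, 0, -0.065, 0, 0, 0, -0.15, 0, -0.07, 0, 0, 0, -0.16, 0, -0.0745, 0, 0, 0, -0.17, 0, -0.079, 0, 0, 0, -0.18, 0, -0.0837, 0, 0, 0],
)

```text
clock: 22.22
tool_pos: [0.5308, 0.0231, 0.1097]
orientation: [-0.379, 0.597, -0.596, -0.38]
ft_force: [0.7, -0.4, -2.8]
gripper_width: 0.0683
finger_force: 44.4
```

>>> send_rows(
  deltas=[-0.03, 0, -0.014, 0, 0, 0, -0.07, 0, -0.0325, 0, 0, 0, -0.12, 0, -0.056, 0, 0, 0, -0.18, 0, -0.0837, 0, 0, 0, -0.24, 0, -0.1116, 0, 0, 0, -0.3, 0, -0.1395, 0, 0, 0, -0.36, 0, -0.1674, 0, 0, 0, -0.42, 0, -0.1953, 0, 0, 0, -0.46, 0, -0.214, 0, 0, 0, -0.5, 0, -0.2325, 0, 0, 0, -0.52, 0, -0.242, 0, 0, 0, -0.52, 0, -0.242, 0, 0, 0, -0.52, 0, -0.242, 0, 0, 0],
)

```text
clock: 23.3
tool_pos: [0.5307, 0.0233, 0.2239]
orientation: [-0.379, 0.597, -0.597, -0.38]
ft_force: [0.1, -0.3, -2.3]
gripper_width: 0.0681
finger_force: 44.4
```

```bash
python3 - <<'E'
from kin import *
red('s12.png')
b=cv2.imread("pics/s12.png");cv2.imwrite("pics/c12.png",cv2.resize(b[150:270,240:380],None,fx=5,fy=5,interpolation=2))
rows(*tcp_for(np.r_[MT,.165],-90,-90),2)
E
```

```text
[306, 196, 15, 17, 171] [0.507 0.051 0.027]
[294, 202, 12, 17, 131] [0.504 0.002 0.027]
elev -89.89128410025336 pivot [0.53053075 0.0516022  0.16833889] upper [ 0.53059767 -0.03639774  0.168416  ] px [[309.0, 181.0], [302.0, 180.0], [291.0, 175.0], [292.0, 171.0]] [-0.76211771 -0.3364594  -2.05618736]
[0.3408, 0.0822, -0.709, 0.0001, -0.0001, -0.0001, 0.6816, 0.1644, -1.4179, 0.0002, -0.0001, -0.0002]
```

View pics/c12.png

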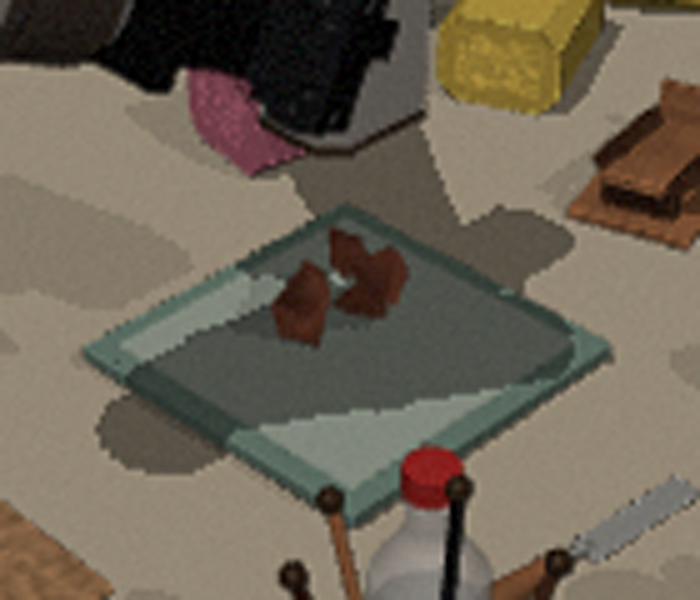

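The lumps lie on the slab in one close heap around scene px (305,206), and the jar is clear and empty above. Carrying it to the mat.

>>> send_rows(
  deltas=[0.02, 0.005, -0.04, 0, 0, 0, 0.05, 0.013, -0.11, 0, 0, 0, 0.1, 0.024, -0.21, 0, 0, 0, 0.15, 0.036, -0.31, 0, 0, 0, 0.2, 0.048, -0.42, 0, 0, 0, 0.25, 0.06, -0.52, 0, 0, 0, 0.29, 0.07, -0.61, 0, 0, 0, 0.325, 0.078, -0.67, 0, 0, 0, 0.34, 0.082, -0.71, 0, 0, 0, 0.34, 0.082, -0.71, 0, 0, 0],
)

```text
clock: 24.18
tool_pos: [0.5145, -0.1363, 0.2219]
orientation: [0.379, -0.596, 0.597, 0.38]
ft_force: [0.1, -0.3, -2.6]
gripper_width: 0.0683
finger_force: 44.4
```

>>> send_rows(
  deltas=[0.02, 0.005, -0.04, 0, 0, 0, 0.05, 0.013, -0.11, 0, 0, 0, 0.1, 0.024, -0.21, 0, 0, 0, 0.15, 0.036, -0.31, 0, 0, 0, 0.2, 0.048, -0.42, 0, 0, 0, 0.25, 0.06, -0.52, 0, 0, 0, 0.29, 0.07, -0.61, 0, 0, 0, 0.325, 0.078, -0.67, 0, 0, 0, 0.34, 0.082, -0.71, 0, 0, 0, 0.34, 0.082, -0.71, 0, 0, 0],
)

```text
clock: 25.02
tool_pos: [0.4981, -0.2934, 0.2207]
orientation: [0.379, -0.596, 0.597, 0.38]
ft_force: [0.0, -0.3, -3.6]
gripper_width: 0.0679
finger_force: 44.4
```

```bash
python3 - <<'E'
from kin import *
t,p,Q=st();A=Q.as_matrix()@JT.T;o=p-Q.apply([0,0,.035])-A@G;print("mouth",o+A@[0,0,.115],A[:,2],r.state()["ft_force"])
rows(*tcp_for(np.r_[MT,.0115],-90,-90),1)
a=cv2.imread("pics/t0.png");h=cv2.cvtColor(a,cv2.COLOR_BGR2HSV)
m=cv2.inRange(h,(8,120,60),(22,255,255));m[:170]=0;m[245:]=0;m[:,:390]=0;m[:,465:]=0
c=max(cv2.findContours(m,0,2)[0],key=cv2.contourArea)
print("mat",cv2.minAreaRect(np.array([at("top",*q[0],.006)[:2] for q in c],np.float32)))
f=save("top","t13.png")
E
```

```text
mouth [ 0.49799492 -0.30918228  0.16556035] [-8.30738580e-04 -1.66455277e-03 -9.99998270e-01] [ 0.02336887 -0.34375715 -3.60486719]
[0.693, -0.0004, 0.3361, 0.0, -0.0003, -0.0002]
mat ((0.5003214478492737, -0.3055538535118103), (0.17895019054412842, 0.17883004248142242), 88.89501190185547)
```

Mat centre confirmed within 3 mm. Lowering.

>>> send_rows(
  deltas=[0.02, 0, 0.01, 0, 0, 0, 0.07, 0, 0.034, 0, 0, 0, 0.15, 0, 0.073, 0, 0, 0, 0.24, 0, 0.116, 0, 0, 0, 0.33, 0, 0.16, 0, 0, 0, 0.42, 0, 0.204, 0, 0, 0, 0.51, 0, 0.247, 0, 0, 0, 0.58, 0, 0.281, 0, 0, 0, 0.63, 0, 0.306, 0, 0, 0, 0.66, 0, 0.32, 0, 0, 0, 0.68, 0, 0.33, 0, 0, 0, 0.69, 0, 0.335, 0, 0, 0, 0.69, 0, 0.335, 0, 0, 0, 0.69, 0, 0.335, 0, 0, 0],
)

```text
clock: 26.23
tool_pos: [0.4986, -0.2898, 0.0687]
orientation: [-0.379, 0.597, -0.596, -0.379]
ft_force: [-0.4, 0.3, -3.1]
gripper_width: 0.0681
finger_force: 44.4
```

>>> send_rows(
  deltas=[0.003, 0, 0.0015, 0, 0, 0, 0.006, 0, 0.003, 0, 0, 0, 0.009, 0, 0.0045, 0, 0, 0, 0.012, 0, 0.006, 0, 0, 0, 0.012, 0, 0.006, 0, 0, 0, 0.012, 0, 0.006, 0, 0, 0],
)

```text
clock: 26.73
tool_pos: [0.4983, -0.2893, 0.0652]
orientation: [-0.379, 0.597, -0.596, -0.38]
ft_force: [-0.9, 0.2, -2.9]
gripper_width: 0.0682
finger_force: 44.4
```

>>> send_rows(
  deltas=[0.003, 0, 0.0015, 0, 0, 0, 0.006, 0, 0.003, 0, 0, 0, 0.008, 0, 0.004, 0, 0, 0, 0.008, 0, 0.004, 0, 0, 0],
)

```text
clock: 27.07
tool_pos: [0.4983, -0.2892, 0.0633]
orientation: [-0.379, 0.597, -0.596, -0.38]
ft_force: [-0.3, 0.6, -2.9]
gripper_width: 0.0679
finger_force: 44.4
```

>>> send_rows(
  deltas=[0.003, 0, 0.0015, 0, 0, 0, 0.005, 0, 0.0025, 0, 0, 0, 0.005, 0, 0.0025, 0, 0, 0],
)

```text
clock: 27.32
tool_pos: [0.4983, -0.2894, 0.0629]
orientation: [-0.379, 0.597, -0.596, -0.38]
ft_force: [0.1, -0.4, -0.5]
gripper_width: 0.0677
finger_force: 44.4
```

>>> send_rows(
  deltas=[0.002, 0, 0.001, 0, 0, 0, 0.002, 0, 0.001, 0, 0, 0],
)

```text
clock: 27.48
tool_pos: [0.4982, -0.2894, 0.0628]
orientation: [-0.379, 0.597, -0.596, -0.38]
ft_force: [-1.5, -1.8, 2.7]
gripper_width: 0.0681
finger_force: 44.3
```

>>> send_rows(
  deltas=[0, 0, 0, 0, 0, 0, 0, 0, 0, 0, 0, 0, 0, 0, 0, 0, 0, 0],
  squeeze=5,
)

```text
clock: 27.73
tool_pos: [0.4976, -0.2893, 0.0623]
orientation: [-0.379, 0.597, -0.596, -0.38]
ft_force: [-2.2, -1.0, 3.0]
gripper_width: 0.0683
finger_force: 4.9
```

>>> send_rows(
  deltas=[0, 0, 0, 0, 0, 0, 0, 0, 0, 0, 0, 0, 0, 0, 0, 0, 0, 0, 0, 0, 0, 0, 0, 0, 0, 0, 0, 0, 0, 0, 0, 0, 0, 0, 0, 0, 0, 0, 0, 0, 0, 0, 0, 0, 0, 0, 0, 0],
  hand=-1,
)

```text
clock: 28.4
tool_pos: [0.4984, -0.2892, 0.0619]
orientation: [-0.379, 0.597, -0.596, -0.38]
ft_force: [-0.3, -0.3, -0.5]
gripper_width: 0.0865
finger_force: 0.0
```

Retreating straight back along the tool axis.

>>> send_rows(
  deltas=[0, 0, -0.04, 0, 0, 0, 0, 0, -0.1, 0, 0, 0, 0, 0, -0.17, 0, 0, 0, 0, 0, -0.26, 0, 0, 0, 0, 0, -0.36, 0, 0, 0, 0, 0, -0.46, 0, 0, 0, 0, 0, -0.56, 0, 0, 0, 0, 0, -0.62, 0, 0, 0, 0, 0, -0.65, 0, 0, 0, 0, 0, -0.65, 0, 0, 0],
)

```text
clock: 29.23
tool_pos: [0.4981, -0.4086, 0.1172]
orientation: [0.379, -0.597, 0.597, 0.379]
ft_force: [0.2, -0.8, -0.2]
gripper_width: 0.0872
finger_force: 0.0
```

>>> send_rows(
  deltas=[-0.1, 0, -0.04, 0, 0, 0, -0.25, 0, -0.1, 0, 0, 0, -0.42, 0, -0.16, 0, 0, 0, -0.57, 0, -0.22, 0, 0, 0, -0.65, 0, -0.25, 0, 0, 0, -0.65, 0, -0.25, 0, 0, 0, -0.65, 0, -0.25, 0, 0, 0, -0.65, 0, -0.25, 0, 0, 0],
)

```text
clock: 29.9
tool_pos: [0.4984, -0.3963, 0.2549]
orientation: [0.379, -0.596, 0.596, 0.381]
ft_force: [0.3, 0.1, -0.8]
gripper_width: 0.0869
finger_force: 0.0
```

```bash
python3 - <<'E'
from kin import *
b=save("scene","s14.png")[:,:,::-1];f=save("top","t14.png")[:,:,::-1]
a=cv2.imread("pics/s0.png")
# jar model on the mat vs image: predicted px, NN reports
A=jarR(-90,-90);o=np.array([.498,-.3055,.121])
print("pred base px",np.round(pix("scene",o)),np.round(pix("top",o)),"mouth",np.round(pix("top",o-[0,0,.115])))
for c in("scene","top"):
    for n in("jar","lump1"):
        print(c,n,[(round(float(d["position"][0])*640),round(float(d["position"][1])*400),round(d["p"],2)) for d in (r.pinpoint(n,c) if n=="jar" else r.search_frame(n,c))[:7]])
# near-white blob extents at mat in top; ochre on slab in both
for c,im in(("top",f),("scene",b)):
    h=cv2.cvtColor(im,cv2.COLOR_BGR2HSV);m=((h[:,:,0]<14)|(h[:,:,0]>172))&(h[:,:,1]>100)&(h[:,:,2]>25)
    k,_,s,ce=cv2.connectedComponentsWithStats(m.astype(np.uint8))
    for i in range(1,k):
        q=at(c,*ce[i],.027)
        if abs(q[0]-.53)<.13 and abs(q[1]-.007)<.13 and s[i,4]>5: print(c,"ochre",s[i].tolist(),q.round(3))
old=cv2.imread("pics/t0.png");d=cv2.absdiff(cv2.GaussianBlur(old,(3,3),0),cv2.GaussianBlur(np.ascontiguousarray(f),(3,3),0)).max(2)>45
k,_,s,ce=cv2.connectedComponentsWithStats(d.astype(np.uint8));print("changed",[x.tolist() for x in s[1:] if x[4]>60])
t,p,Q=st();print(t,p)
E
```

```text
pred base px [208. 229.] [436. 202.] mouth [426. 206.]
scene jar [(360, 136, 0.82), (213, 230, 0.77), (286, 171, 0.63), (340, 162, 0.6)]
scene lump1 [(314, 205, 0.67), (303, 217, 0.48), (312, 208, 0.43), (309, 197, 0.41)]
top jar [(251, 244, 0.9), (303, 262, 0.88), (433, 204, 0.79), (193, 263, 0.71), (419, 146, 0.5)]
top lump1 [(338, 203, 0.47), (328, 196, 0.43)]
top ochre [325, 193, 9, 13, 91] [0.53  0.028 0.027]
top ochre [334, 201, 12, 8, 69] [ 0.511 -0.007  0.027]
scene ochre [306, 196, 15, 17, 167] [0.507 0.051 0.027]
scene ochre [294, 202, 12, 17, 129] [0.504 0.002 0.027]
scene ochre [304, 248, 4, 3, 9] [ 0.641 -0.109  0.027]
changed [[615, 115, 19, 14, 124], [476, 148, 164, 124, 6466], [228, 181, 39, 31, 623], [419, 181, 22, 11, 134], [402, 189, 116, 122, 4078], [319, 192, 27, 18, 284], [217, 197, 15, 20, 179], [290, 203, 127, 112, 4338], [578, 233, 50, 72, 2028], [516, 235, 61, 72, 1124], [372, 252, 39, 32, 239], [611, 280, 29, 35, 610], [350, 285, 202, 115, 5940], [244, 293, 44, 72, 1344], [372, 292, 35, 25, 206], [469, 293, 26, 24, 324], [314, 296, 33, 26, 460], [560, 309, 26, 30, 231], [302, 327, 36, 42, 622]]
30.2 [ 0.49846617 -0.3970813   0.25473636]
```

The jar stands where predicted on the mat. The ochre forms one connected patch about 90 x 60 mm on the slab. The weight drop on lifting (about 4.4 to 2.8 N) fits all five lumps having left the jar. Handing in.

```bash
python3 -c "
from h import *
print(r.sign_off())"
```

```text
the job is handed in; nothing more can be done
None
```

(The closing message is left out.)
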